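Seat a mortise blank in the jig

TASK

With the fingertips, push the dark wooden block over the bench until its long side lies flat against the aluminium fence, and push the blue clamp head along the fence so that the block ends up tight between the clamp head and the yellow end stop, still flat against the fence. Push only: never lift the block off the bench or tip it, and leave the other things on the bench where they are.

Things in the scene. Friction and masses are not known exactly. Their poses are not given: they have to be found in the camera images.
- workpiece: dark wooden block with a pale mortise outline on top, 50 (x) x 140 (y) x 30 mm (z), 0.13 to 0.23 kg, loose on the bench. Origin at the centre of its underside; own y runs along its length, own +x faces the fence; at the start it is turned up to 0.3 rad from the fence and stands 55 to 90 mm short of its place.
- jig: fixed L-shaped jig, placed differently each time. Origin at bench height in the inside corner of fence and end stop. Aluminium fence: own x 0 to 36, y -50 to 320 mm, 26 mm high, its face x = 0 looks to own -x, to the robot. Yellow end stop: own y -26 to 0, x -54 to 36 mm, 32 mm high, its face y = 0 looks to +y. A seated block has its centre at x -25, y 70 mm, axes parallel.
- clamp_face (a point): point on the flat face of the blue clamp head that meets the block's end: 15 mm above the bench, 25 mm in front of the fence; axes as the jig's. The head's lip in front of the fence spans own x -27 to 23 mm, y 0 to 22 mm (push on the outer face, y = 22), 3 to 48 mm above the bench; a carriage with a black knob rides on the fence behind it, up to 58 mm.
- clamp_head (a joint): how far the clamp head has slid along the fence towards the end stop, m: 0 = fully back (its face 275 mm from the stop's face), 0.135 = at the end of a seated block, range 0 to 0.15. Starts between 0 and 0.03. It slides stiffly (about 2 N) towards the jig's -y and stays where it is left.
- offcut: pale wood offcut, 60 x 45 x 35 mm; origin at the centre of its underside; not part of the job
- wax_tin: round red tin with a lid, 58 mm across, 38 mm high; origin at the centre of its underside; not part of the job
- chisel: wood chisel with a blue handle, about 265 mm long, 26 mm high, lying along its own x; origin at bench height within it; not part of the job
- try_square: try square lying flat: dark wooden stock 110 x 22 x 16 mm along its own y, steel blade 150 mm long pointing along its own +x; origin at bench height within it; not part of the job
- hammer: hammer with a green handle, about 290 mm long, lying down; origin at bench height within it; not part of the job
- glue: yellow glue jar with a red cap, 56 mm across, 55 mm high; origin at the centre of its underside; not part of the job
Things that resemble listed ones, but are neither listed nor needed, are in the scene too. Leave any turquoise look-alike of the workpiece alone.

How it is judged:
At the end, for the whole second after the job is handed in: The block lies flat on the bench at rest, its long side against the fence (within 4 mm and 0.03 rad), its end against the yellow end stop (within 4 mm) and the clamp head against its other end (within 4 mm); the other things are within 20 mm of where they stood (x of workpiece in the frame of jig between -0.029 and -0.02 m and y of workpiece in the frame of jig between 0.065 and 0.074 m and angle between the y axis of workpiece and the y axis of jig, either way round below 0.03 rad and y of clamp_face in the frame of workpiece between 0.066 and 0.074 m and height (world z) of workpiece below 0.004 m and angle between workpiece's own z axis and vertical below 0.05 rad and linear speed of workpiece below 0.01 m/s and distance of each of offcut, wax_tin, chisel, try_square, hammer, glue from where it was at the start of the episode below 0.02 m); the robot touches nothing.
It fails at once if the block is lifted or tipped (over 10 mm or 0.3 rad) (height (world z) of workpiece above 0.01 m or angle between workpiece's own z axis and vertical above 0.3 rad).
It fails at once if another thing on the bench is moved more than 20 mm or knocked over (distance of any of offcut, wax_tin, chisel, try_square, hammer, glue from where it was at the start of the episode above 0.02 m or angle between any of wax_tin, glue's own z axis and vertical above 0.5 rad).
It also fails if it takes over 45 s, if anything falls off the work surface, if the arm or the gripper's body presses on something with over 40 N, if the wrist force passes 120 N, or if a joint passes its speed limit or range.

ROBOT

A 6-joint arm with a two-finger parallel gripper is mounted at the origin on the work surface. World frame = base frame: x ahead of the robot, y to its left, z up, the work surface at z = 0. Lengths are in m, angles in rad, forces in N, time in s.
With the tool pointing down it reaches from about 0.225 to 0.875 m from the base axis. Payload 3.4 kg.
Tool frame: the origin (TCP) lies midway between the tips of the shut fingers; the grasp point (between the pads) lies 19 mm behind it; z points along the fingers, y is the line along which they close (so a half turn about z gives the same grasp; the last joint's range is limited). The gripper opens to 85 mm and grips with 20 to 120 N. Pads are 22 mm wide; open, the fingers measure 114 mm over their backs; the gripper's body (76 mm by 85 mm) begins 54 mm behind the grasp point. The pads swing forward as they close: fully open they stand 13 mm farther back than shut.
Start: joints at [-1.443, 0.276, 1.505, -0, 1.361, -0.121], TCP at [0.142, -0.557, 0.231] pointing down, gripper open.
Joint ranges: [-2.89, 2.89], [-0.75, 2.08], [0.22, 2.7], [-1.18, 4.32], [0.11, 2.71], [-2.7, 2.7]. Speed limits (rad/s): [2.57, 2.57, 3.14, 3.14, 3.14, 3.14].

INTERFACE

Orientations are given as a unit quaternion [w, x, y, z].
In Python, from rig import * gives the robot as it stands.
- The arm moves only by the tool apply_moves, never from a script. Its argument "steps" is one flat list of numbers, 4 for each row, row after row: the shift along the world's x, y, z in cm, then the turn about the world's z in degrees. A call has 1 to 8 rows; each row is the pose to reach, as a shift and turn from the pose commanded when the call began; what a row does not reach only later rows make up. A row lasts 1/12 s, in which the tool goes at most 41.7 mm and 7.16 degrees, less where a joint would pass 70% of its speed; a pose out of reach is approached as far as the arm can. A call with a gripper value outside its range is refused whole. "jaw" is the closure in counts, from 0 (fully open) to 255 (shut), set as the call begins (left out, the last holds). The fingers move at their own pace and stop on an object; "newtons" is the grip in N (left out, the last holds). Time passes only in rows, so rows that repeat a pose let the fingers close. It gives the time, the measured TCP pose, the force, the opening and the grip force at its end, in the units of the state.
- get_state(): the state, without advancing time (a new reading comes with each control period).
- get_image(name): name is "side" or "top" or "wrist"; returns the picture (400x640x3 uint8, red, green, blue); there is no depth.
- calibration(name): a dict with "fx", "fy", "cx", "cy" (pixels), "k1" (the pictures are not rectified: a ray, as slopes to the right and down, at radius r is drawn at 1 + k1 r^2 times it, then the intrinsics apply), "xyz" and "rotation" of the camera in the world. Camera axes: x right, y up, looking along -z (the intrinsics and any distortion apply to the point x, -y, -z); pixel columns grow to the right and rows downward; lengths in m; the calibration is good to about 2 mm. A picture is of the moment at which its call begins: read the wrist's pose just before it. calibration takes no time and is no camera call; for the wrist camera it gives the pose at the moment of the call.
- sign_off(): hands the job in; it is judged then, once.
The state is a dict: "clock": time; "qpos": joint angles; "qd": joint speeds; "effort": joint torques, N m; "position": TCP position; "ee_rot": TCP orientation; "contact_force": force on the tool from outside, world axes, zero at the start; "moment": the same for the moment, N m; "width": finger opening in m; "gripper_force": force on a finger pad.
Only numpy, scipy, OpenCV 4.12 (cv2) and the standard library are available. Lean on these libraries where they do the work, as an engineer would, in place of code of your own. Each camera call takes 0.05 s, during which the arm holds its last target. There are 200 camera calls.

## Working session

There is one attempt and no reset: what is moved stays moved. The work goes in short steps, Python scripts to look and compute and a tool call to move; the robot and the scene stay as the last step left them, time stands still between calls to the robot, and variables do not carry over. Pictures are saved under pics/ and viewed, at most 10 in all, crops included, and the job is handed in when it is done.

Besides the shell and the picture viewer there is one more tool, called after ">>>" as name(argument=value, ...) on one line, values as JSON. apply_moves: Moves the arm, as the interface text tells. Its arguments: {"type":"object","properties":{"steps":{"type":"array","items":{"type":"number"}},"jaw":{"type":"number"},"newtons":{"type":"number"}},"required":["steps"]}

```bash
mkdir -p pics
python3 - <<'E'
from rig import *
import cv2,numpy as np
for n in ["top","side"]:
    im=np.array(get_image(n)); cv2.imwrite(f"pics/{n}0.png",im[:,:,::-1]); print(n,calibration(n))
s=get_state(); print(s["clock"],s["position"],s["ee_rot"])
E
```

```text
top {'fx': 416.1582953272203, 'fy': 416.1582953272203, 'cx': 318.95883916220123, 'cy': 201.32184648941816, 'k1': -0.10126075550371925, 'xyz': array([0.44581305, 0.03736516, 1.05746298]), 'rotation': array([ 0.70958656,  0.04796932, -0.07144851, -0.69934324])}
side {'fx': 367.0513917565153, 'fy': 367.0513917565153, 'cx': 320.0502703452861, 'cy': 207.77829883263433, 'k1': -0.07478886963135863, 'xyz': array([0.10721445, 0.4982682 , 0.90459566]), 'rotation': array([-0.3666298 , -0.13805444,  0.30162943,  0.86921991])}
0.1 [ 0.14150971 -0.55682735  0.23054102] [-8.09880109e-04  9.92272972e-01  1.24071320e-01 -1.03857209e-05]
```

View pics/top0.png

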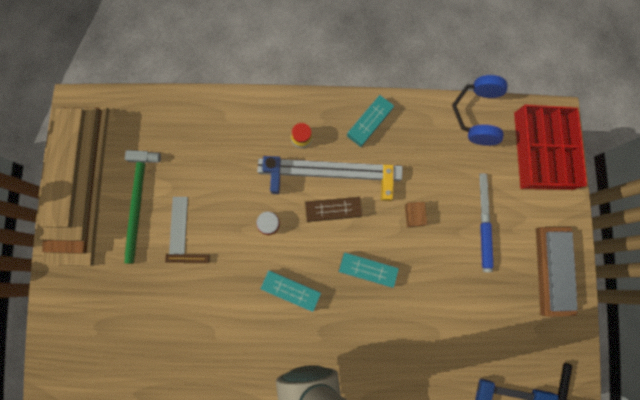

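The top view shows the fence from about (258,165) to (402,172), with the yellow stop at (388,182) and the blue clamp at (273,178). The dark block is at (333,209), the tin at (268,222) and the offcut at (416,214). I'll enlarge this region.

```bash
cat > h.py <<'E'
import numpy as np,cv2
from scipy.spatial.transform import Rotation as R
def cam(c):
    K=np.array([[c["fx"],0,c["cx"]],[0,c["fy"],c["cy"]],[0,0,1]]);q=c["rotation"]
    return K,np.array([c["k1"],0,0,0.]),R.from_quat([q[1],q[2],q[3],q[0]]),np.array(c["xyz"])
def unproj(c,px,z):
    K,D,r,t=cam(c); px=np.array(px,float).reshape(-1,1,2)
    u=cv2.undistortPoints(px,K,D,None,None)[:,0]
    d=r.apply(np.c_[u[:,0],-u[:,1],-np.ones(len(u))])
    z=np.broadcast_to(z,len(u)); return t+d*((z-t[2])/d[:,2])[:,None]
def proj(c,P):
    K,D,r,t=cam(c); p=r.inv().apply(np.atleast_2d(P)-t)*[1,-1,-1]
    return cv2.projectPoints(p,np.zeros(3),np.zeros(3),K,D)[0][:,0]
E
python3 - <<'E'
import cv2
im=cv2.imread("pics/top0.png")[140:240,245:435]
cv2.imwrite("pics/crop0.png",cv2.resize(im,None,fx=4.2,fy=4.2,interpolation=cv2.INTER_CUBIC))
E
```

```text
(no output)
```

View pics/crop0.png

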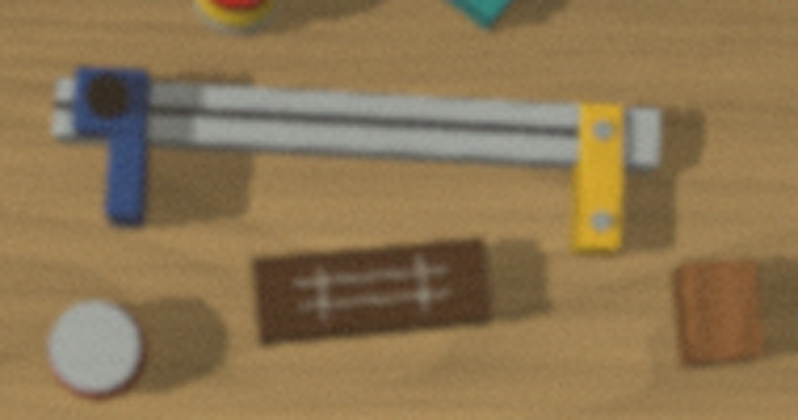

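The crop shows all the corners clearly: block (254,260), (483,240), (490,318), (263,343), and the stop face edge from (581,104) to (573,248). Next I'll fit the poses.

```bash
cat > m.py <<'E'
from rig import *
from h import *
from scipy.optimize import least_squares
c=calibration("top")
o=lambda p:(np.array(p,float)+.5)/4.2-.5+[245,140]
def fit(obj,px,x0):
    obj=np.array(obj,float)/1000
    f=lambda v:(proj(c,np.c_[obj[:,:2]@np.array([[np.cos(v[2]),np.sin(v[2])],[-np.sin(v[2]),np.cos(v[2])]])+v[:2],obj[:,2]])-o(px)).ravel()
    s=least_squares(f,x0); print(s.x.round(4),np.abs(s.fun).max().round(2),s.fun.round(1)); return s.x
J=fit([[0,-50,26],[36,-50,26],[36,320,26],[0,320,26],[-54,0,32],[-54,-26,32],[36,0,32]],[[658,166],[660,110],[55,80],[55,138],[573,248],[620,250],[581,104]],[.5,0,0])
B=fit([[25,70,30],[25,-70,30],[-25,-70,30],[-25,70,30]],[[254,260],[483,240],[490,318],[263,343]],[.45,0,0])
C=fit([[-52,22,48],[-52,0,48],[-2,0,48]],[[107,222],[145,222],[148,140]],[J[0],J[1]+.25,J[2]])
Ri=np.array([[np.cos(J[2]),np.sin(J[2])],[-np.sin(J[2]),np.cos(J[2])]])
print("block in jig",Ri@(B[:2]-J[:2]),B[2]-J[2],"clamp",Ri@(C[:2]-J[:2]))
tin=unproj(c,[o([95,347])],.038)[0];of=unproj(c,[o([718,312])],.035)[0]
for n,p in("tin",tin),("off",of):print(n,p,Ri@(p[:2]-J[:2]))
E
python3 m.py; ls
```

```text
[ 0.6845 -0.157  -0.0305] 1.16 [ 0.1  0.3 -0.3  0.   0.1 -0.1 -0.9 -0.2  1.2  0.1  0.1  0.1 -0.2 -0.2]
[ 0.6035 -0.0323  0.1149] 0.96 [-0.5  0.   0.3 -0.5  1.   0.5 -0.7  0. ]
[ 0.6905  0.1029 -0.0075] 0.15 [ 0.1 -0.1 -0.   0.1 -0.  -0.1]
block in jig [-0.08480599  0.12220664] 0.1453874381852637 clamp [-0.00199484  0.25997076]
tin [0.56576299 0.13104688 0.038     ] [-0.12752111  0.28430956]
off [ 0.59282644 -0.23919352  0.035     ] [-0.08917182 -0.08493252]
h.py
m.py
pics
```

View pics/side0.png

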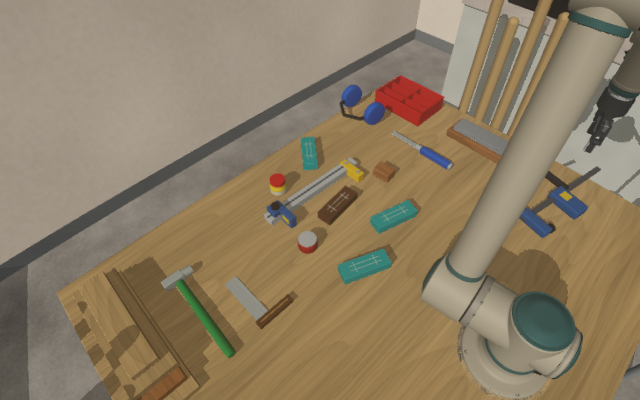

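The poses are consistent, so I'll move above the robot side of the block with the gripper open and aligned to the fence. From there I can make a stable two-finger push.

>>> apply_moves(steps=[38.7,52.5,0,-16,38.7,52.5,0,-16,38.7,52.5,0,-16,38.7,52.5,0,-16,38.7,52.5,0,-16,38.7,52.5,0,-16,38.7,52.5,0,-16,38.7,52.5,0,-16], jaw=0)

```text
clock: 0.77
position: [0.3399, -0.287, 0.2311]
ee_rot: [-0.0, 1.0, -0.016, -0.0]
contact_force: [2.1, 0.1, 0.1]
width: 0.0853
gripper_force: 0.0
```

>>> apply_moves(steps=[18.8,25.5,-7,0,18.8,25.5,-7,0,18.8,25.5,-7,0,18.8,25.5,-7,0,18.8,25.5,-7,0,18.8,25.5,-7,0,18.8,25.5,-7,0,18.8,25.5,-7,0])

```text
clock: 1.43
position: [0.5283, -0.0312, 0.1603]
ee_rot: [-0.0, 1.0, -0.015, -0.0]
contact_force: [-0.5, -1.4, -0.1]
width: 0.0853
gripper_force: 0.0
```

Run:
```python
from rig import *
import cv2,numpy as np
s=get_state();print(s["clock"],s["position"],s["ee_rot"]);c=calibration("wrist")
im=np.array(get_image("wrist")); cv2.imwrite("pics/w1.png",im[:,:,::-1]); print(c)
```

```text
1.4333 [ 0.52828792 -0.03120355  0.16032504] [-3.84113007e-04  9.99893817e-01 -1.45650137e-02 -2.61213965e-04]
{'fx': 332.52770803427046, 'fy': 332.52770803427046, 'cx': 321.3685339613523, 'cy': 199.62276360100347, 'k1': -0.04765341348489636, 'xyz': array([ 0.60095795, -0.0335969 ,  0.30165924]), 'rotation': array([-0.68932838,  0.10050315, -0.10402743,  0.70986181])}
```

View pics/w1.png

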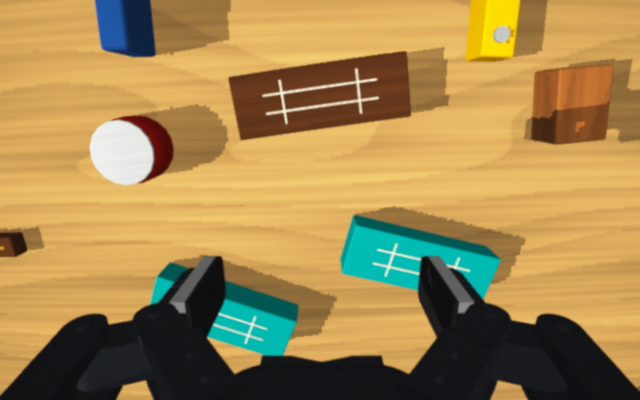

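The wrist view shows the block's corners at (229,77), (406,52), (411,116) and (240,139). The turquoise blocks are nearer the robot, with a far edge running from (357,215) to (499,258). I'll compute those edges.

Run:
```python
from rig import *
from h import *
c=calibration("wrist")
print(unproj(c,[[229,77],[406,52],[411,116],[240,139],[357,215],[499,258],[173,265],[298,305]],.03).round(4))
print(unproj(c,[[107,49],[155,56],[468,60],[512,60]],[.048,.048,.032,.032]).round(4))
```

```text
[[ 0.6241  0.0422  0.03  ]
 [ 0.6382 -0.0938  0.03  ]
 [ 0.5906 -0.0995  0.03  ]
 [ 0.5762  0.038   0.03  ]
 [ 0.5087 -0.0567  0.03  ]
 [ 0.4638 -0.186   0.03  ]
 [ 0.4645  0.111   0.03  ]
 [ 0.4203 -0.0015  0.03  ]]
[[ 0.6459  0.1246  0.048 ]
 [ 0.6393  0.0897  0.048 ]
 [ 0.6316 -0.141   0.032 ]
 [ 0.6313 -0.1752  0.032 ]]
```

>>> apply_moves(steps=[1.2,0.3,0,0,1.2,0.3,-4,0,1.2,0.3,-8,0,1.2,0.3,-12,0,1.2,0.3,-14,0,1.2,0.3,-15.7,0,1.2,0.3,-15.7,0])

```text
clock: 2.07
position: [0.5366, -0.0316, 0.001]
ee_rot: [-0.0, 1.0, -0.016, -0.004]
contact_force: [-0.1, 0.1, -0.2]
width: 0.0853
gripper_force: 0.0
```

>>> apply_moves(steps=[1,0,0,0,2,0,0,0,3,-0.1,0,0,4,-0.1,0,0,5,-0.1,0,0,6,-0.2,0,0,7,-0.2,0,0,7.5,-0.2,0,0])

```text
clock: 2.73
position: [0.6166, -0.0332, 0.0047]
ee_rot: [0.0, 1.0, -0.015, 0.001]
contact_force: [-1.6, -0.7, 0.9]
width: 0.0852
gripper_force: 1.0
```

Run:
```python
from rig import *
import cv2,numpy as np
s=get_state();print(s["clock"],s["position"],s["contact_force"])
im=np.array(get_image("top"))[140:240,245:435]
cv2.imwrite("pics/t2.png",cv2.resize(im[:,:,::-1],None,fx=4.2,fy=4.2,interpolation=cv2.INTER_CUBIC))
```

```text
2.7333 [ 0.61661518 -0.03321334  0.00467959] [-1.5979654  -0.66910375  0.90007917]
```

View pics/t2.png

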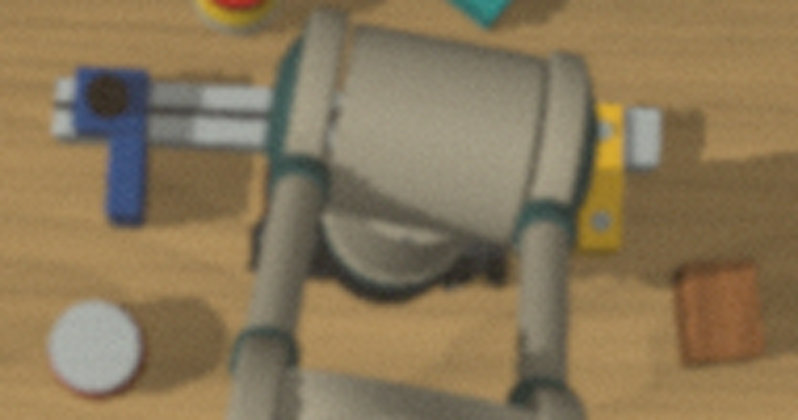

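The arm hides the block, but the clamp, stop, tin and offcut haven't moved. I'll push on gently, using force to detect contact with the fence.

>>> apply_moves(steps=[0.3,0,0,0,0.6,0,0,0,0.8,0,0,0,0.8,0,0,0])

```text
clock: 3.12
position: [0.6227, -0.033, 0.0042]
ee_rot: [0.0, 1.0, -0.015, 0.0]
contact_force: [-0.5, -0.4, -0.2]
width: 0.0852
gripper_force: 0.0
```

>>> apply_moves(steps=[0.2,0,0,0,0.4,0,0,0,0.6,0,0,0,0.6,0,0,0])

```text
clock: 3.45
position: [0.6284, -0.0329, 0.0042]
ee_rot: [-0.0, 1.0, -0.015, -0.0]
contact_force: [-0.8, 0.7, -0.3]
width: 0.0855
gripper_force: 0.5
```

>>> apply_moves(steps=[0.2,0,0,0,0.4,0,0,0,0.6,0,0,0,0.6,0,0,0])

```text
clock: 3.78
position: [0.6283, -0.0329, 0.0042]
ee_rot: [-0.0, 1.0, -0.016, -0.006]
contact_force: [-13.3, -0.6, 9.2]
width: 0.0853
gripper_force: 6.2
```

>>> apply_moves(steps=[-2,0,0,0,-4,0,0,0,-4,0,4,0,-4,0,8,0,-4,0,12,0,-4,0,12,0])

```text
clock: 4.28
position: [0.6006, -0.0341, 0.1332]
ee_rot: [0.001, 1.0, -0.015, 0.009]
contact_force: [2.1, 0.0, 1.5]
width: 0.0855
gripper_force: 0.0
```

>>> apply_moves(steps=[3.6,10,0,0,7.2,20.2,0,0,7.2,20.2,0,0,7.2,20.2,0,0,7.2,20.2,0,0,7.2,20.2,0,0,7.2,20.2,0,0,7.2,20.2,0,0], jaw=255)

```text
clock: 4.95
position: [0.6664, 0.1689, 0.1239]
ee_rot: [0.001, 1.0, -0.015, -0.0]
contact_force: [-0.2, 0.4, -0.4]
width: -0.0002
gripper_force: 0.0
```

Run:
```python
from rig import *
import cv2,numpy as np
s=get_state();print(s["clock"],s["position"],s["width"])
im=np.array(get_image("wrist")); cv2.imwrite("pics/w3.png",im[:,:,::-1]); print(calibration("wrist")["xyz"])
im=np.array(get_image("top"))[140:240,245:435]
cv2.imwrite("pics/t3.png",cv2.resize(im[:,:,::-1],None,fx=4.2,fy=4.2,interpolation=cv2.INTER_CUBIC))
```

```text
4.95 [0.66635818 0.16888715 0.12392984] -0.00021578815814446786
[0.73871795 0.16570772 0.26539149]
```

View pics/w3.png

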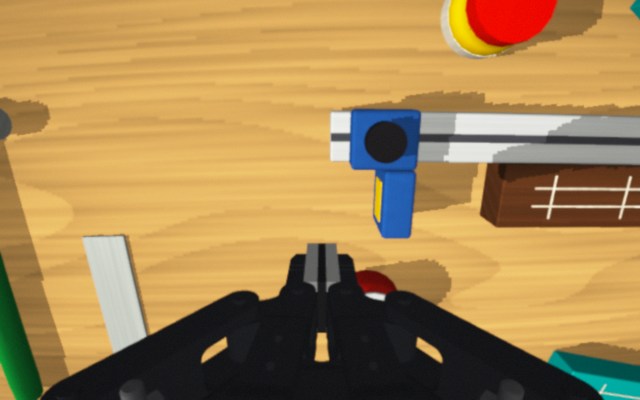

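View pics/t3.png

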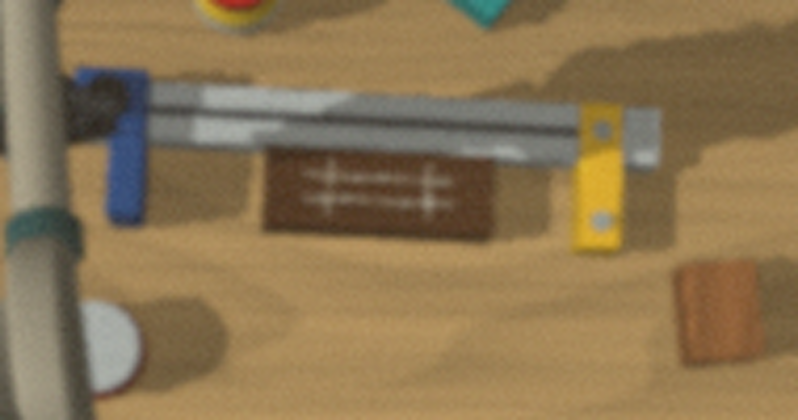

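The block now lies flush on the fence: the wrist view shows no gap, and in the top crop the block runs from (265,148) to (492,240). The clamp lip's outer top edge is at about (386,172) to (388,237).

Run:
```python
from rig import *
from h import *
c=calibration("wrist")
print(unproj(c,[[385,172],[387,237],[411,237],[375,175],[378,218],[481,215],[330,161],[640,164]],[.048,.048,.048,.003,.003,0,.026,.026]).round(4))
```

```text
[[ 0.6916  0.1238  0.048 ]
 [ 0.6446  0.1213  0.048 ]
 [ 0.644   0.1042  0.048 ]
 [ 0.6796  0.1234  0.003 ]
 [ 0.6427  0.1203  0.003 ]
 [ 0.6413  0.0313  0.    ]
 [ 0.6962  0.1599  0.026 ]
 [ 0.6878 -0.0776  0.026 ]]
```

>>> apply_moves(steps=[0,0,-3,0,0,0,-6,0,0,0,-9,0,0,0,-10.4,0,0,0,-10.4,0])

```text
clock: 5.47
position: [0.6629, 0.1663, 0.0163]
ee_rot: [0.001, 1.0, -0.016, -0.004]
contact_force: [-0.4, -0.3, -0.1]
width: -0.0002
gripper_force: 0.0
```

>>> apply_moves(steps=[0,-1.5,0,0,-0.1,-3,0,0,-0.1,-4,0,0,-0.2,-5,0,0,-0.2,-6,0,0,-0.2,-7,0,0,-0.2,-8,0,0,-0.2,-8,0,0])

```text
clock: 6.13
position: [0.6645, 0.0863, 0.0208]
ee_rot: [0.001, 1.0, -0.016, 0.0]
contact_force: [0.2, 0.6, -0.6]
width: -0.0002
gripper_force: 0.0
```

>>> apply_moves(steps=[0,-1,0,0,0,-2,0,0,-0.1,-3,0,0,-0.1,-4,0,0,-0.1,-4.8,0,0,-0.2,-5.5,0,0,-0.2,-5.5,0,0])

```text
clock: 6.72
position: [0.6625, 0.0317, 0.0202]
ee_rot: [0.001, 1.0, -0.016, 0.0]
contact_force: [-0.8, 1.0, -0.1]
width: -0.0005
gripper_force: 0.0
```

>>> apply_moves(steps=[0,-0.2,0,0,0,-0.4,0,0,0,-0.6,0,0,0,-0.8,0,0,0,-0.8,0,0])

```text
clock: 7.13
position: [0.662, 0.0258, 0.0201]
ee_rot: [0.0, 1.0, -0.015, -0.0]
contact_force: [1.1, 1.7, 0.4]
width: -0.0004
gripper_force: 0.9
```

>>> apply_moves(steps=[0,-0.2,0,0,0,-0.4,0,0,0,-0.6,0,0,0,-0.6,0,0])

```text
clock: 7.47
position: [0.6618, 0.0195, 0.0201]
ee_rot: [0.0, 1.0, -0.015, -0.001]
contact_force: [-1.3, 1.2, -0.8]
width: 0.0001
gripper_force: 0.9
```

>>> apply_moves(steps=[0,-0.2,0,0,0,-0.4,0,0,0,-0.6,0,0,0,-0.6,0,0])

```text
clock: 7.8
position: [0.6618, 0.0184, 0.0202]
ee_rot: [-0.004, 1.0, -0.016, -0.0]
contact_force: [-2.0, 13.7, 0.3]
width: -0.0001
gripper_force: 7.2
```

The clamp stalled at about 14 N, with the block against the stop. I'll back off, lift and look.

>>> apply_moves(steps=[0,2,0,0,0,4,0,0,0,4,4,0,0,4,8,0,0,4,12,0,-4,4,14,0,-6,4,14,0,-6,4,14,0])

```text
clock: 8.47
position: [0.599, 0.0531, 0.1629]
ee_rot: [0.001, 1.0, -0.015, 0.0]
contact_force: [-0.2, -0.8, -0.7]
width: -0.0
gripper_force: 0.0
```

Run:
```python
from rig import *
import cv2,numpy as np
s=get_state();print(s["clock"],s["position"],calibration("wrist"))
im=np.array(get_image("wrist")); cv2.imwrite("pics/w4.png",im[:,:,::-1])
```

```text
8.4667 [0.59898096 0.05308187 0.16289745] {'fx': 332.52770803427046, 'fy': 332.52770803427046, 'cx': 321.3685339613523, 'cy': 199.62276360100347, 'k1': -0.04765341348489636, 'xyz': array([0.67154082, 0.05102586, 0.30433522]), 'rotation': array([-0.68891508,  0.10108076, -0.10278162,  0.71036232])}
```

View pics/w4.png

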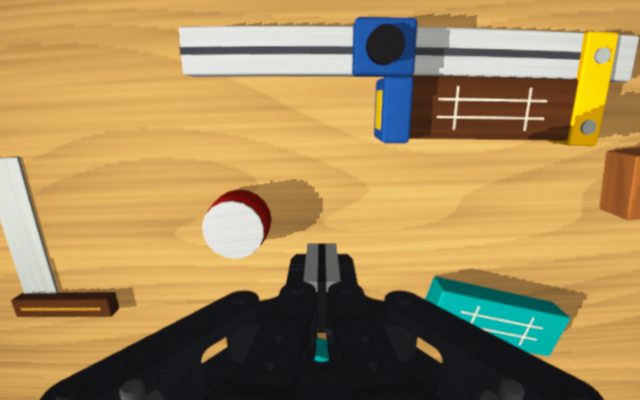

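The wrist view shows the block flat on the fence between the stop (590,88) and the clamp (395,105). A gentle press at the middle of its long side will make sure it's seated.

>>> apply_moves(steps=[-0.4,-4,0,0,-0.4,-8,0,0,-0.4,-12,0,0,-0.4,-13.8,-4,0,-0.4,-13.8,-8,0,-0.4,-13.8,-12,0,-0.4,-13.8,-14.5,0,-0.4,-13.8,-14.5,0])

```text
clock: 9.18
position: [0.5944, -0.0843, 0.0089]
ee_rot: [-0.001, 1.0, -0.016, -0.006]
contact_force: [-0.6, 0.4, -0.2]
width: -0.0001
gripper_force: 0.0
```

>>> apply_moves(steps=[1,0,0,0,2,0,0,0,2.6,0,0,0,2.9,0,0,0,3.2,0,0,0,3.4,0,0,0,3.4,0,0,0])

```text
clock: 9.77
position: [0.6268, -0.0848, 0.0175]
ee_rot: [0.001, 1.0, -0.014, -0.006]
contact_force: [-15.1, -3.7, 11.1]
width: -0.0001
gripper_force: 7.7
```

>>> apply_moves(steps=[-1,0,0,0,-3,0,0,0,-3,0,4,0,-3,0,8,0,-3,0,12,0,-6,4,15,0,-8,6,15,0,-8,6,15,0])

```text
clock: 10.43
position: [0.5506, -0.0199, 0.1708]
ee_rot: [-0.001, 1.0, -0.014, 0.003]
contact_force: [-1.1, 0.1, -1.3]
width: 0.0001
gripper_force: 0.0
```

Run:
```python
from rig import *
import cv2,numpy as np
s=get_state();print(s["clock"],s["position"],calibration("wrist"))
im=np.array(get_image("wrist"))[:200]; cv2.imwrite("pics/w5.png",im[:,:,::-1])
```

```text
10.4333 [ 0.55058807 -0.01985564  0.17075089] {'fx': 332.52770803427046, 'fy': 332.52770803427046, 'cx': 321.3685339613523, 'cy': 199.62276360100347, 'k1': -0.04765341348489636, 'xyz': array([ 0.62241343, -0.02232745,  0.31250436]), 'rotation': array([-0.69014716,  0.09804786, -0.10233141,  0.70965611])}
```

View pics/w5.png

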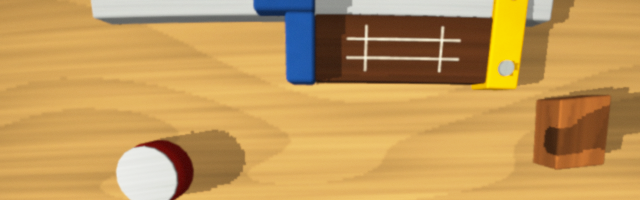

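The block, from (315,14) to (489,84), sits tight between clamp, stop and fence, and nothing else has moved. I'm handing it in.

```bash
python3 -c "
from rig import *
print(sign_off())"
```

```text
the job is handed in; nothing more can be done
None
```

I pushed the block flat against the fence and clamped it tight against the yellow stop, left the other things in place and handed the job in at about 10.5 s; the final picture looked right, but `sign_off()` gave no verdict.

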